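# Open the steriliser's water filler

### The arm

A 7-joint arm with a two-finger parallel gripper is mounted at the origin on the work surface. World frame = base frame: x ahead of the robot, y to its left, z up, the work surface at z = 0. Lengths are in m, angles in rad, forces in N, time in s.
With the tool pointing down it reaches from about 0.425 to 0.8 m from the base axis. Payload 8.3 kg.
Tool frame: the origin (TCP) lies midway between the tips of the shut fingers; the grasp point (between the pads) lies manip.hold_point_z behind it (manip.hold_point_z is the distance from the TCP to the grasp point, in m); z points along the fingers, x is the direction in which the jaws open and shut, and the axes are right-handed (so a half turn about z gives the same grasp; the last joint's range is limited). The gripper opens to 85 mm and grips with 20 to 120 N. Pads are 22 mm wide; open, the fingers measure 114 mm over their backs; the gripper's body (76 mm by 85 mm) begins 54 mm behind the grasp point. The pads swing forward as they close: fully open they stand 13 mm farther back than shut.
Start: joints at [1.096, 0.383, 0.016, 1.37, -0.006, 1.388, -0.046], TCP at [0.25, -0.573, 0.231] pointing down, gripper open.
Joint ranges: [-2.95, 2.95], [-0.25, 2.06], [-1.52, 1.56], [0.18, 2.33], [-1.44, 4.58], [0.02, 2.06], [-3.01, 3.01]. Speed limits (rad/s): [2.39, 2.39, 3.01, 3.01, 3.14, 3.14, 3.14].

### API

Orientations are given as a unit quaternion [w, x, y, z].
In Python, from plant import manip gives the robot as it stands.
- The arm moves only by the shell command python3 -m creep 'ROWS' [FORCE]. ROWS is JSON, a list of rows, each a list of 7 numbers: the shift along the tool's x, y, z in m, then the turn, a rotation vector about the tool's x, y, z in degrees, then the opening, from -1 (shut) to 1 (fully open). In form: [[x, y, z, ax, ay, az, gripper], ...]. A call has 1 to 5 rows; each row shifts and turns the commanded pose from where the row before left it, along the tool's axes as they then stand; what a row does not reach is not made up. A row lasts 1/10 s, in which the tool goes at most 50 mm and 8.59 degrees, less where a joint would pass 70% of its speed; a pose out of reach is approached as far as the arm can. A call with a gripper value outside its range is refused whole. The fingers move at their own pace and stop on an object; FORCE is the grip in N (left out, the last holds). Time passes only in rows, so rows that do not move let the fingers close. It gives the time, the measured TCP pose, the force and the opening at its end, in the units of the state.
- manip.read_state(): the state, without advancing time (a new reading comes with each control period).
- manip.capture(name): name is "scene" or "top" or "wrist"; returns a dict with "color" (400x640x3 uint8, red, green, blue), "K" (3x3 intrinsics, pixels), "R" (3x3) and "t" (3): a world point X has camera coordinates R X + t. Camera axes: x right, y down, z forward; pixel columns grow to the right and rows downward; lengths in m; the calibration is good to about 2 mm. A picture is of the moment at which its call begins. There is no depth.
- manip.job_done(): hands the job in, once; it reports no verdict.
The state is a dict: "time": time; "q": joint angles; "dq": joint speeds; "joint_efforts": joint torques, N m; "position": TCP position; "ee_rot": TCP orientation; "wrist_force": force on the tool from outside, world axes, zero at the start; "moment": the same for the moment, N m; "opening": finger opening in m.
Only numpy, scipy, OpenCV 4.12 (cv2) and the standard library are available. Lean on these libraries where they do the work, as an engineer would, in place of code of your own. Each camera call takes 0.05 s, during which the arm holds its last target. There are 200 camera calls.

### The job

The benchtop steriliser is due a water top-up: lift the filler flap by its blue tab and swing it right back so that it stays open, unscrew the blue filler cap beneath it, and set the cap gently down, upright with its wing on top, on the floor of the steel tray, leaving the flap open. Do not drop the cap or stand it on the forceps, and leave everything else on the bench and trays where it is.

Things in the scene. Friction and masses are not known exactly. Their poses are not given: they have to be found in the camera images.
- steriliser: Low white cassette steriliser, fixed, 480 (its x) x 400 (its y) x 150 mm high, front (display, steel cassette) to its -x. Origin: on the table straight under the filler's axis; z up. Housing from x = -120 to 360, y = -78 to 322 mm. In its top, round the filler, is a square open well, 124 x 124 mm, 48 mm deep, under the flap.
- filler (a point): Centre of the top of the steel filler neck that stands in the well, 122 mm above the table; axes as the steriliser's. The cap sits on this neck.
- flap (a joint): Angle of the grey filler flap (rad): 0 shut; grows as the blue tab goes up and over towards the steriliser's +y; stop at 2.2 (126 degrees). A stiff hinge (0.11 N m of friction): it stays where it is left. Starts at 0 to 0.12.
- flap_tab (a point): Point on the blue lift tab, moving with the flap, 166.5 mm from the hinge line, 14 mm inside the tab's tip. Tab: 24 mm wide along the steriliser's x (pinch it across this width), 8 mm thick, 35 mm long past the flap's edge. Shut, the point lies 16 mm outside the housing's right (-y) side, 154 mm above the table, with free space under and beside the tab.
- flap_hinge (a point): Middle of the flap's hinge line, which runs along the steriliser's x at its y = +72 mm, 152.5 mm above the table. Flap plate: 130 mm along the hinge, 145 mm long, 5 mm thick.
- filler_cap: Blue quarter-turn screw cap, loose, 55 to 110 g, 66 mm in diameter, 19 mm high to its flat top, plus a wing to grip: 50 mm long along the cap's x, 12 mm thick along its y, 21 mm high (top 40 mm above the origin). Origin: centre of the lower rim; z up. On the neck its origin is 107 mm above the table. It does not rise as it turns; 2 mm of play.
- cap_wing (a point): Middle of the cap's wing, 30 mm above the cap's origin, axes as the cap's. Screwed on, the wing (x) stands 0.03 to 0.3 rad anticlockwise, seen from above, of the steriliser's x. Lugs hold the cap down; turned anticlockwise to 1.25 to 1.4 rad from the steriliser's x it is free to lift straight up; stop at about 1.43 rad.
- steel_tray: Bright steel tray, fixed, 220 (its x) x 160 (its y) x 22 mm high, walls 3 mm, floor 5 mm above the table. Origin: centre of its underside. Forceps lie in it along x near its -y wall (within 45 to 68 mm of its centre line); the rest is free. Its place may be swapped with the orange tray's.
- discard_tray: Orange plastic tray of the same size with a used dish in it, fixed: not for the cap.
- forceps: Steel forceps, 130 mm long, 6 mm high, loose, lying in the steel tray. Leave alone. Origin: underside, mid-length.
- used_dish: Petri dish of dark red agar, upside down, 89 mm in diameter, 15 mm high, loose, in the orange tray. Leave alone.
- dish_stack: Taped stack of five petri dishes, 89 mm in diameter, 76 mm high, loose, on the steriliser's top behind the flap. Leave alone.
- media_bottle: Amber bottle, 70 mm in diameter, 145 mm high, loose, at the back. Leave alone.
- spray_bottle: Clear bottle, 60 mm in diameter, 170 mm high, loose, at the back. Leave alone.
- reagent_jar: White jar with black lid, 64 mm in diameter, 100 mm high, loose, at the back. Leave alone.
- marker: Marker pen, black and red, 133 mm long, lying between the robot and the trays. Leave alone.

How it is judged:
On the way, in this order (a step that is already met when the one before it is completed fails the run):
1. the flap is swung back, over 1.5 rad (86 degrees) open (value of joint flap above 1.5 rad), for 0.2 s.
2. the cap, still on its neck, is turned to where it comes free (its x axis over 1 rad from the steriliser's x axis) (angle between the x axis of filler_cap and the x axis of steriliser, either way round above 1 rad and distance between filler_cap and filler below 0.022 m and value of joint flap above 1.5 rad), for 0.05 s.
3. the cap is lifted off, its rim over 5 mm above the neck, the flap still open (z of filler_cap in the frame of filler above 0.005 m and value of joint flap above 1.5 rad), for 0.05 s.
At the end, for the whole second after the job is handed in: The flap is still over 1.5 rad (86 degrees) open and still; the cap stands on the steel tray's floor (origin within 76 mm of the tray's centre along its x and 46 mm along its y, rim within 3.5 mm of the floor), upright within 0.12 rad (7 degrees), not pressing on the forceps, at rest (value of joint flap above 1.5 rad and x of filler_cap in the frame of steel_tray between -0.076 and 0.076 m and y of filler_cap in the frame of steel_tray between -0.046 and 0.046 m and z of filler_cap in the frame of steel_tray between 0.002 and 0.0085 m and angle between filler_cap's own z axis and vertical below 0.12 rad and contact force between filler_cap and forceps below 0.2 N and linear speed of filler_cap below 0.02 m/s and velocity of joint flap below 0.1 rad/s); the robot touches nothing.
It fails at once if the cap falls freely (over 0.7 m/s with no finger on it, a drop of about 25 mm) (linear speed of filler_cap above 0.7 m/s and contact force between the fingers and filler_cap below 0.05 N).
It fails at once if a bottle, the jar, the dish stack, the used dish or the marker is moved over 30 mm (distance of any of dish_stack, used_dish, media_bottle, spray_bottle, reagent_jar, marker from where it was at the start of the episode above 0.03 m).
It fails at once if the forceps are moved over 30 mm (distance of forceps from where it was at the start of the episode above 0.03 m).
It fails at once if a bottle, the jar or the dish stack is tipped over 0.5 rad (angle between any of dish_stack, media_bottle, spray_bottle, reagent_jar's own z axis and vertical above 0.5 rad).
It also fails if it takes over 61 s, if anything falls off the work surface, if the arm or the gripper's body presses on something with over 40 N, if the wrist force passes 120 N, or if a joint passes its speed limit or range.

## Working session

There is one attempt and no reset: what is moved stays moved. The work goes in short steps, Python scripts to look and compute and a shell command to move; the robot and the scene stay as the last step left them, time stands still between calls to the robot, and variables do not carry over. Pictures are saved under pics/ and viewed, about 8 in all and at most 12, crops included, and the job is handed in when it is done.

```bash
ls; mkdir -p pics
python3 - <<'E'
from plant import manip
import cv2,numpy as np
print(manip.hold_point_z, manip.read_state())
for n in("scene","top"):
    c=manip.capture(n); cv2.imwrite(f"pics/{n}0.png",c["color"][:,:,::-1]); print(n,c["K"].tolist(),np.round(c["R"],3).tolist(),c["t"], -c["R"].T@c["t"])
    np.savez(f"{n}0.npz",**c)
E
```

```text
pics
0.0187 {'time': 0.0, 'q': array([ 1.09608124,  0.38425004,  0.01636646,  1.37116594, -0.00630933,
        1.38822157, -0.04646309]), 'dq': array([-0.00092163, -0.00135944,  0.00024071,  0.00038538,  0.00106167,
        0.00024227, -0.00111079]), 'joint_efforts': array([ 2.98525049e-05, -6.27602792e+01,  8.44706912e-01, -3.71820295e+01,
        1.66411494e-02,  1.42176155e-02, -2.86355686e-06]), 'position': array([ 0.25000347, -0.57225727,  0.23026608]), 'ee_rot': array([-5.35729197e-04,  8.36770256e-01, -5.47553232e-01, -8.42000261e-04]), 'wrist_force': array([ 1.08502749,  0.02593864, -0.43748027]), 'moment': array([-0.00797602,  0.03256873,  0.0485062 ]), 'opening': 0.08545984619909493}
scene [[466.8952637620391, 0.0, 311.1351354713459], [0.0, 466.8952637620391, 194.70701790713568], [0.0, 0.0, 1.0]] [[0.39, 0.921, 0.001], [0.502, -0.211, -0.839], [-0.772, 0.327, -0.545]] [-0.16450626 -0.15925234  1.75108124] [ 1.49610506 -0.45542801  0.82034389]
top [[484.2476459464114, 0.0, 318.0925260123613], [0.0, 484.2476459464114, 198.16160141736808], [0.0, 0.0, 1.0]] [[-0.006, -1.0, 0.008], [-0.994, 0.005, -0.105], [0.105, -0.008, -0.994]] [-0.05869162  0.52951595  1.21827442] [ 0.39796852 -0.05143037  1.26767519]
```

View pics/top0.png

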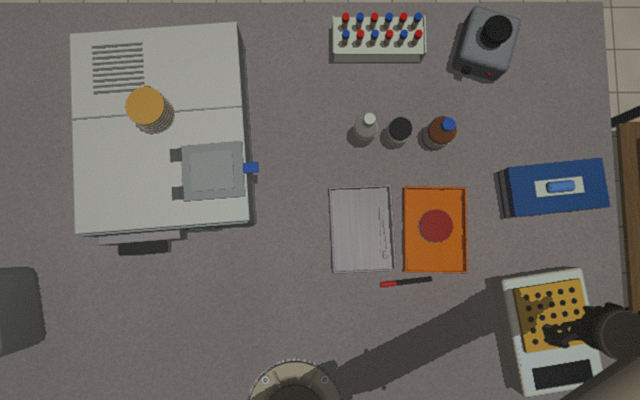

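View pics/scene0.png

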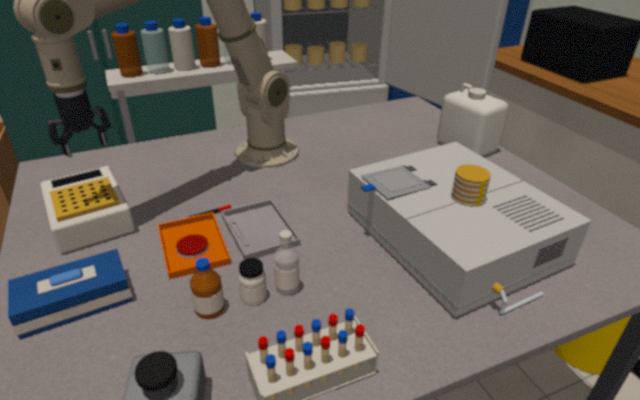

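The top view shows the steriliser on the left (top corners about (70,35), (238,23), (249,221), (76,234)). The flap is at about (212,170) with its blue tab at (251,168). The steel tray is at (361,229) with the forceps on its right side at (383,235), and the orange tray is at (435,229). The scene view agrees.

```bash
cat > h.py <<'E'
import numpy as np,cv2
from plant import manip
def cast(c,uv,z):
    uv=np.atleast_2d(uv).astype(float); d=np.c_[uv,np.ones(len(uv))]@np.linalg.inv(c["K"]).T@c["R"]
    o=-c["R"].T@c["t"]; return o+d*((z-o[2])/d[:,2])[:,None]
def proj(c,X):
    p=(np.atleast_2d(X)@c["R"].T+c["t"])@c["K"].T; return p[:,:2]/p[:,2:]
def tri(c1,u1,c2,u2):
    P=[c["K"]@np.c_[c["R"],c["t"]] for c in(c1,c2)]
    X=cv2.triangulatePoints(P[0],P[1],np.array(u1,float),np.array(u2,float))[:,0]; return X[:3]/X[3]
def blobs(m,amin=30):
    n,l,s,ce=cv2.connectedComponentsWithStats(m.astype(np.uint8)); return [(s[i,4],ce[i].round(1).tolist(),s[i,:4].tolist()) for i in range(1,n) if s[i,4]>=amin]
def blue(c): return cv2.inRange(cv2.cvtColor(c["color"],cv2.COLOR_RGB2HSV),(105,130,50),(128,255,255))
E
python3 - <<'E'
from h import *
T=dict(np.load("top0.npz")); S=dict(np.load("scene0.npz"))
print(blobs(blue(T)>0,20)); print(blobs(blue(S)>0,20))
def rect(m,name,z):
    cs=cv2.findContours(m,cv2.RETR_EXTERNAL,cv2.CHAIN_APPROX_NONE)[0]; c=max(cs,key=cv2.contourArea)[:,0]
    X=cast(T,c,z)[:,:2].astype(np.float32); (ce,wh,a)=cv2.minAreaRect(X); print(name,ce,wh,a); print(np.round(cv2.boxPoints((ce,wh,a)),3).tolist())
hsv=cv2.cvtColor(T["color"],cv2.COLOR_RGB2HSV)
w=cv2.inRange(hsv,(0,0,165),(179,60,255)); print([b for b in blobs(w>0,300)])
w[:, 300:]=0; w[:, :60]=0; w=cv2.morphologyEx(w,cv2.MORPH_OPEN,np.ones((5,5)))
rect(w,"steri",.15)
o=cv2.inRange(hsv,(3,150,100),(20,255,255)); o[:,:390]=0;o[:180]=0;o[280:]=0
rect(o,"orange",.022)
# steel: brightness profile
print(T["color"][225,322:400].mean(1).astype(int).tolist()); print(T["color"][180:280,350].mean(1).astype(int).tolist())
im=cv2.resize(T["color"][140:280,160:400],None,fx=3.3,fy=3.3,interpolation=cv2.INTER_CUBIC); cv2.imwrite("pics/crop0.png",im[:,:,::-1])
E
```

```text
[(np.int32(42), [359.8, 16.0], [357, 13, 7, 8]), (np.int32(43), [388.6, 16.2], [386, 13, 7, 8]), (np.int32(47), [417.6, 16.3], [415, 13, 7, 8]), (np.int32(42), [345.4, 33.4], [343, 30, 6, 8]), (np.int32(41), [374.4, 33.3], [372, 30, 6, 8]), (np.int32(39), [403.5, 33.4], [401, 30, 6, 8]), (np.int32(132), [448.0, 123.8], [442, 118, 13, 13]), (np.int32(3731), [558.0, 186.8], [508, 158, 101, 58]), (np.int32(143), [250.1, 167.1], [243, 162, 15, 11]), (np.int32(225), [560.5, 185.9], [547, 181, 27, 11])]
[(np.int32(729), [513.6, 22.3], [500, 0, 29, 46]), (np.int32(65), [255.8, 15.4], [251, 12, 10, 8]), (np.int32(83), [204.1, 20.2], [199, 16, 11, 9]), (np.int32(99), [178.0, 22.1], [172, 18, 13, 10]), (np.int32(112), [150.5, 24.6], [144, 20, 14, 10]), (np.int32(120), [121.5, 27.3], [115, 23, 14, 10]), (np.int32(138), [397.2, 93.6], [389, 87, 23, 12]), (np.int32(67), [367.9, 187.2], [361, 184, 14, 7]), (np.int32(4119), [64.3, 286.8], [9, 250, 119, 75]), (np.int32(128), [202.2, 264.4], [196, 259, 13, 12]), (np.int32(264), [71.6, 319.2], [20, 299, 111, 39]), (np.int32(76), [349.2, 313.9], [346, 309, 8, 11]), (np.int32(81), [315.7, 325.1], [312, 320, 8, 12]), (np.int32(85), [280.8, 336.4], [277, 331, 9, 12]), (np.int32(81), [342.4, 336.1], [338, 331, 9, 12]), (np.int32(87), [307.2, 348.0], [303, 343, 9, 12]), (np.int32(95), [270.0, 360.8], [266, 355, 9, 13])]
[(np.int32(640), [375.6, 44.5], [334, 22, 89, 31]), (np.int32(341), [235.5, 208.5], [219, 191, 29, 30]), (np.int32(449), [542.9, 279.3], [505, 271, 80, 20])]Traceback (most recent call last):
  File "<stdin>", line 10, in <module>
  File "<stdin>", line 5, in rect
ValueError: max() iterable argument is empty
```

Run:
```python
from h import *
T=dict(np.load("top0.npz")); S=dict(np.load("scene0.npz"))
hsv=cv2.cvtColor(T["color"],cv2.COLOR_RGB2HSV); g=cv2.cvtColor(T["color"],cv2.COLOR_RGB2GRAY)
print([(p,int(g[p[1],p[0]])) for p in [(100,200),(200,50),(240,200),(280,200),(340,230),(320,230),(396,230)]])
def rect(m,name,z):
    cs=cv2.findContours(m,cv2.RETR_EXTERNAL,cv2.CHAIN_APPROX_NONE)[0]; c=max(cs,key=cv2.contourArea)[:,0]
    X=cast(T,c,z)[:,:2].astype(np.float32); (ce,wh,a)=cv2.minAreaRect(X); print(name,ce,wh,a); print(np.round(cv2.boxPoints((ce,wh,a)),3).tolist())
w=cv2.inRange(g,135,255)
w[:, 300:]=0; w[:, :60]=0; w=cv2.morphologyEx(w,cv2.MORPH_OPEN,np.ones((5,5)))
rect(w,"steri",.15)
o=cv2.inRange(hsv,(3,150,100),(20,255,255)); o[:,:390]=0;o[:180]=0;o[280:]=0
rect(o,"orange",.022)
print(g[225,322:400].tolist()); print(g[180:280,350].tolist())
im=cv2.resize(T["color"][140:280,160:400],None,fx=3.3,fy=3.3,interpolation=cv2.INTER_CUBIC); cv2.imwrite("pics/crop0.png",im[:,:,::-1])
print("tab",cast(T,[250.1,167.1],.154),tri(T,[250.1,167.1],S,[367.9,187.2]))
```

```text
[((100, 200), 155), ((200, 50), 152), ((240, 200), 163), ((280, 200), 107), ((340, 230), 141), ((320, 230), 109), ((396, 230), 112)]
steri (0.5863045454025269, 0.3088616132736206) (0.26762592792510986, 0.3999040126800537) 4.209967136383057
[[0.43799999356269836, 0.49799999594688416], [0.46799999475479126, 0.10000000149011612], [0.734000027179718, 0.11900000274181366], [0.7049999833106995, 0.5180000066757202]]
orange (0.4488903284072876, -0.3624102473258972) (0.1610177606344223, 0.21938209235668182) 88.92179107666016
[[0.33799999952316284, -0.4410000145435333], [0.5569999814033508, -0.4449999928474426], [0.5600000023841858, -0.2840000092983246], [0.3409999907016754, -0.2800000011920929]]
[107, 109, 111, 109, 106, 107, 112, 94, 80, 109, 129, 134, 134, 137, 138, 135, 141, 135, 133, 137, 137, 135, 139, 136, 139, 138, 135, 134, 138, 138, 139, 137, 139, 136, 133, 134, 138, 139, 135, 135, 136, 135, 139, 135, 137, 133, 135, 134, 133, 134, 135, 138, 133, 136, 138, 138, 139, 130, 123, 134, 117, 109, 137, 132, 136, 140, 116, 75, 66, 66, 96, 110, 110, 109, 106, 106, 110, 110]
[106, 108, 110, 109, 110, 104, 110, 121, 75, 101, 135, 137, 132, 131, 131, 133, 134, 132, 135, 132, 134, 132, 134, 133, 133, 132, 132, 133, 138, 134, 132, 136, 134, 138, 131, 138, 134, 132, 136, 134, 133, 137, 132, 134, 133, 138, 137, 134, 135, 137, 135, 134, 132, 131, 135, 135, 137, 138, 137, 134, 138, 139, 136, 140, 136, 136, 136, 136, 136, 137, 138, 138, 138, 139, 137, 137, 138, 138, 136, 136, 139, 138, 136, 138, 138, 135, 136, 138, 138, 140, 132, 111, 114, 111, 109, 112, 112, 113, 111, 109]
tab [[0.58931618 0.09721146 0.154     ]] [0.58744666 0.09505831 0.16182849]
```

View pics/crop0.png

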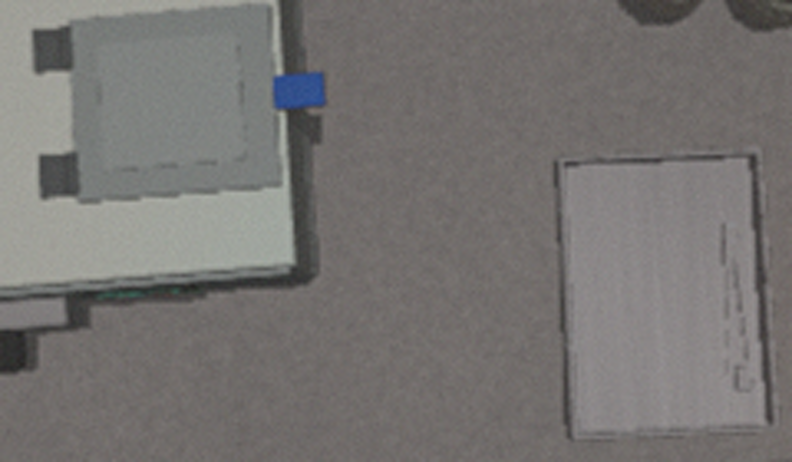

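The crop shows the steel tray corners at about (329,188), (389,185), (394,269) and (333,272) in full-image pixels. The forceps run along its right (-y) wall, and the tab points right. The steriliser rectangle has the right width (0.400 m), and the tab ray lands within about 1 mm of where that rectangle predicts it.

```bash
cat >> h.py <<'E'
from scipy.spatial.transform import Rotation as Ro
def pose():
    s=manip.read_state(); q=s["ee_rot"]; return np.array(s["position"]),Ro.from_quat([q[1],q[2],q[3],q[0]]),s
def plan(p,yaw):  # tool down, tool x at world yaw (deg): prints turn (tool axes, deg) then shift in the tool axes after the turn
    P,R,s=pose(); a=np.radians(yaw); c,d=np.cos(a),np.sin(a)
    Rt=Ro.from_matrix(np.array([[c,d,0],[d,-c,0],[0,0,-1]]))
    print("t",round(s["time"],2),"turn",np.round(np.degrees((R.inv()*Rt).as_rotvec()),1),"shift mm",np.round(1e3*Rt.inv().apply(np.array(p)-P),1))
E
python3 - <<'E'
from h import *
T=dict(np.load("top0.npz"))
t=cast(T,[(329,188.5),(389.4,185.5),(394,268.8),(333.3,272.4)],.022); print("tray",t.round(3).tolist(),t.mean(0),np.linalg.norm(t-np.roll(t,1,0),axis=1))
print("stack",cast(T,(146,106),.226),"bottles",cast(T,[(369,119),(401,127),(448,124)],.15).round(3).tolist())
print("forceps",cast(T,(383,235),.008))
plan([.589,.094,.30],4.2)
E
python3 -m creep '[[0,0,-0.03,0,0,-8,1],[0,0,-0.03,0,0,-8,1],[0,0,0,0,0,-8,1],[0,0,0,0,0,-8,1],[0,0,0,0,0,-8,1]]'
python3 -m creep '[[0,0,0,0,0,-8,1],[0,0,0,0,0,-8,1],[0,0,0,0,0,-8,1],[0,0,0,0,0,-6.5,1],[0,0,0,0,0,0,1]]'
python3 -c "
from h import *
plan([.589,.094,.28],4.2)"
```

```text
tray [[0.555, -0.09, 0.022], [0.562, -0.247, 0.022], [0.348, -0.254, 0.022], [0.34, -0.099, 0.022]] [ 0.45104204 -0.17259567  0.022     ] [0.21551217 0.15710955 0.21439396 0.15514837]
stack [[0.71418283 0.31777398 0.226     ]] bottles [[0.704, -0.182, 0.15], [0.684, -0.257, 0.15], [0.691, -0.369, 0.15]]
forceps [[ 0.43425819 -0.2297671   0.008     ]]
t 0.1 turn [ -0.1   0.1 -70.6] shift mm [ 386.9 -639.7  -69.6]
time: 0.6
position: [0.2501, -0.5726, 0.291]
ee_rot: [-0.0, 0.974, -0.226, -0.0]
wrist_force: [-0.3, -0.1, 0.3]
opening: 0.0851
time: 1.1
position: [0.25, -0.5726, 0.2907]
ee_rot: [-0.001, 0.999, 0.037, -0.0]
wrist_force: [-0.0, -0.3, -0.6]
opening: 0.0854
t 1.1 turn [-0.1  0.  -0. ] shift mm [ 386.9 -640.    10.7]
```

```bash
python3 -m creep '[[0.0276,-0.0457,0,0,0,0,1],[0.0276,-0.0457,0,0,0,0,1],[0.0276,-0.0457,0,0,0,0,1],[0.0276,-0.0457,0,0,0,0,1],[0.0276,-0.0457,0,0,0,0,1]]'
python3 -m creep '[[0.0276,-0.0457,0,0,0,0,1],[0.0276,-0.0457,0,0,0,0,1],[0.0276,-0.0457,0,0,0,0,1],[0.0276,-0.0457,0,0,0,0,1],[0.0276,-0.0457,0,0,0,0,1]]'
python3 -m creep '[[0.0276,-0.0457,0,0,0,0,1],[0.0276,-0.0457,0,0,0,0,1],[0.0276,-0.0457,0,0,0,0,1],[0.02,-0.03,0,0,0,0,1],[0,0,0,0,0,0,1]]'
python3 - <<'E'
from h import *
plan([.589,.094,.28],4.2)
c=manip.capture("wrist"); cv2.imwrite("pics/w1.png",c["color"][:,:,::-1]); np.savez("w1.npz",**c)
print(blobs(blue(c)>0,100), -c["R"].T@c["t"])
for b in blobs(blue(c)>0,100): print(cast(c,b[1],.155),cast(c,b[1],.165))
print(tri(c,blobs(blue(c)>0,100)[0][1],dict(np.load("top0.npz")),[250.1,167.1]))
E
```

```text
time: 1.6
position: [0.3643, -0.348, 0.2912]
ee_rot: [-0.0, 0.999, 0.034, -0.0]
wrist_force: [1.7, -0.2, -0.6]
opening: 0.0856
time: 2.1
position: [0.4778, -0.1255, 0.2914]
ee_rot: [0.0, 0.999, 0.034, 0.0]
wrist_force: [2.0, 0.0, -1.3]
opening: 0.0854
time: 2.6
position: [0.5639, 0.0441, 0.2906]
ee_rot: [-0.002, 0.999, 0.038, -0.0]
wrist_force: [-0.5, 0.4, -0.3]
opening: 0.0851
t 2.6 turn [-0.2  0.   0.2] shift mm [ 28.7 -47.9  10.6]
[(np.int32(295), [601.5, 338.2], [589, 328, 25, 21]), (np.int32(362), [625.2, 362.8], [612, 352, 27, 22])] [0.5584506  0.12046095 0.4336559 ]
[[ 0.88257727 -0.10022111  0.155     ]] [[ 0.87094548 -0.09230159  0.165     ]]
[[ 0.92120446 -0.13144754  0.155     ]] [[ 0.90818647 -0.12240741  0.165     ]]
[0.55654263 0.07494179 0.41754948]
```

View pics/w1.png

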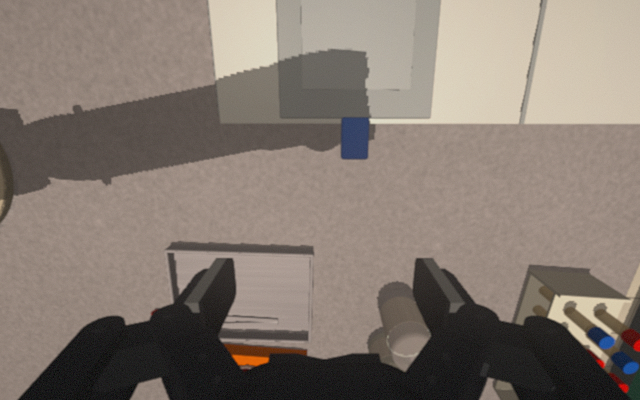

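The wrist view shows the tab at u 341–368, v 117–159, with its tip at about (354.5,159). It was shadowed and so missed by the mask.

Run:
```python
from h import *
c=dict(np.load("w1.npz")); T=dict(np.load("top0.npz")); S=dict(np.load("scene0.npz"))
print("tip tri",tri(c,[354.5,159],T,[258.5,167.6]))
for z in(.158,.166): 
    e=cast(c,[(341,140),(368,140),(354.5,159),(354.5,117)],z); print(z,e.round(4).tolist(),np.linalg.norm(e[0]-e[1]),np.linalg.norm(e[2]-e[3]))
# housing right edge line
print("edge",cast(c,[(215,125),(540,124)],.15).round(4).tolist(), cast(c,[(281,117),(431,117)],.16).round(4).tolist())
```

```text
tip tri [0.5881786  0.07737837 0.1558467 ]
0.158 [[0.5753, 0.0934, 0.158], [0.5992, 0.0952, 0.158], [0.589, 0.0774, 0.158], [0.5852, 0.1138, 0.158]] 0.023940731956102027 0.036579950777994606
0.166 [[0.5748, 0.0941, 0.166], [0.598, 0.0959, 0.166], [0.5881, 0.0787, 0.166], [0.5844, 0.114, 0.166]] 0.02324593146926854 0.03551833880825629
edge [[0.4615, 0.0973, 0.15], [0.7527, 0.1202, 0.15]] [[0.5219, 0.1091, 0.16], [0.6507, 0.1188, 0.16]]
```

```bash
python3 -c "
from h import *
plan([.588,.088,.145],4.4)"
```

```text
t 2.65 turn [-0.1  0.1 -0.2] shift mm [ 28.  -45.  145.6]
```

```bash
python3 -m creep '[[0.028,-0.045,0,0,0,0,0.4],[0,0,0.045,0,0,0,0.4],[0,0,0.04,0,0,0,0.4],[0,0,0.03,0,0,0,0.4],[0,0,0.025,0,0,0,0.4]]' 20
python3 -m creep '[[0,0,0.0056,0,0,0,0.4],[0,0,0,0,0,0,0.4],[0,0,0,0,0,0,-1],[0,0,0,0,0,0,-1],[0,0,0,0,0,0,-1]]' 20
python3 -m creep '[[0,0,0,0,0,0,-1],[0,0,0,0,0,0,-1],[0,0,0,0,0,0,-1]]' 20
```

```text
time: 3.15
position: [0.5858, 0.0798, 0.149]
ee_rot: [0.001, 0.999, 0.033, -0.001]
wrist_force: [-0.1, 0.4, 0.5]
opening: 0.0598
time: 3.65
position: [0.5877, 0.0819, 0.1472]
ee_rot: [-0.0, 0.999, 0.036, 0.001]
wrist_force: [0.9, -0.6, -0.8]
opening: 0.0232
time: 3.95
position: [0.5875, 0.0818, 0.1463]
ee_rot: [-0.0, 0.999, 0.036, 0.001]
wrist_force: [4.0, -0.5, -0.1]
opening: 0.0233
```

```bash
python3 -m creep '[[0,-0.0013,-0.0215,0,0,0,-1],[0,-0.0039,-0.0211,0,0,0,-1],[0,-0.0065,-0.0205,0,0,0,-1],[0,-0.0089,-0.0196,0,0,0,-1],[0,0,0,0,0,0,-1]]'
python3 -c "
from h import *
c=manip.capture('scene'); cv2.imwrite('pics/s2.png',cv2.resize(c['color'][60:260,280:600],None,fx=2,fy=2)[:,:,::-1]); print(pose()[2]['moment'])"
```

```text
time: 4.45
position: [0.5858, 0.1055, 0.2312]
ee_rot: [-0.001, 0.999, 0.037, 0.002]
wrist_force: [4.3, 4.0, -2.6]
opening: 0.0234
[ 1.01735557 -1.40374026 -0.03120411]
```

View pics/s2.png

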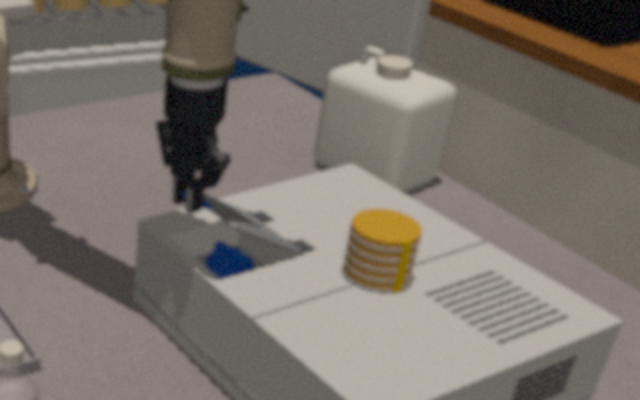

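The flap is rising, pinched at the tab (crop pixel 195,205), and the blue cap shows in the well at (228,258). Forces are low, so I'll continue the arc.

```bash
python3 -m creep '[[0,-0.0112,-0.0183,0,0,0,-1],[0,-0.0134,-0.0168,0,0,0,-1],[0,-0.0153,-0.0151,0,0,0,-1],[0,-0.0171,-0.0131,0,0,0,-1],[0,-0.0185,-0.0109,0,0,0,-1]]'
python3 -m creep '[[0,-0.0197,-0.0086,0,0,0,-1],[0,-0.0206,-0.0061,0,0,0,-1],[0,-0.0212,-0.0036,0,0,0,-1],[0,-0.0215,-0.0009,0,0,0,-1],[0,-0.0214,0.0017,0,0,0,-1]]'
python3 -m creep '[[0,-0.0211,0.0043,0,0,0,-1],[0,-0.0204,0.0068,0,0,0,-1],[0,0,0,0,0,0,-1]]'
python3 -c "
from h import *
c=manip.capture('scene'); cv2.imwrite('pics/s3.png',cv2.resize(c['color'][20:260,280:600],None,fx=2,fy=2)[:,:,::-1]); print(pose()[2]['moment'])"
```

```text
time: 5.0
position: [0.5802, 0.1776, 0.3012]
ee_rot: [0.0, 0.999, 0.035, -0.001]
wrist_force: [8.0, 4.0, -9.9]
opening: 0.0233
time: 5.5
position: [0.5726, 0.2809, 0.3185]
ee_rot: [0.001, 0.999, 0.035, -0.001]
wrist_force: [2.6, -1.8, -3.4]
opening: 0.023
time: 5.8
position: [0.5693, 0.3248, 0.3067]
ee_rot: [0.0, 0.999, 0.037, -0.001]
wrist_force: [2.6, 0.3, 0.7]
opening: 0.0233
[ 0.07372866 -0.51518574  0.06559739]
```

View pics/s3.png

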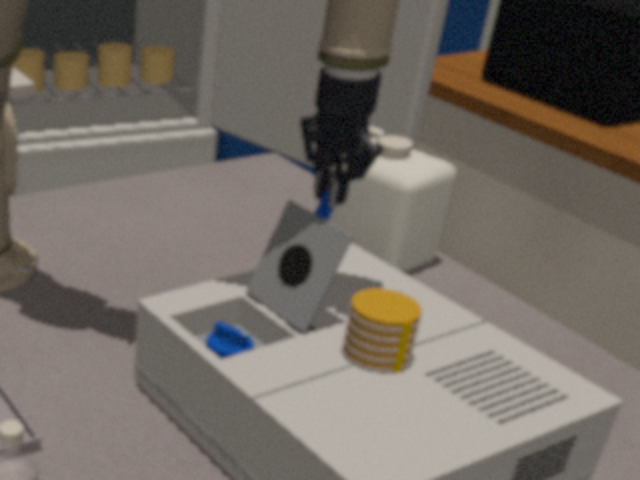

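The flap is about 112° open, with the cap exposed (crop 230,338). I'll release, rise clear and look at the cap.

```bash
python3 -m creep '[[0,0,0,0,0,0,0],[0,0,0,0,0,0,0],[0,0,0,0,0,0,0],[0,0,-0.03,0,0,0,0],[0,0,-0.03,0,0,0,0]]'
python3 -m creep '[[0,0.04,0,0,0,0,0],[0,0.045,0,0,0,0,0],[0,0.045,0,0,0,0,0],[0,0.045,0,0,0,0,0],[0,0.03,0,0,0,0,0]]'
python3 - <<'E'
from h import *
import time
c=manip.capture("wrist"); cv2.imwrite("pics/w4.png",c["color"][:,:,::-1]); np.savez("w4.npz",**c)
t=manip.capture("top"); np.savez("t4.npz",**t)
cv2.imwrite("pics/t4.png",cv2.resize(t["color"][100:240,120:320],None,fx=3,fy=3)[:,:,::-1])
print(blobs(blue(c)>0,100)); print(blobs(blue(t)>0,30)[:12]); print(pose()[0])
E
```

```text
time: 6.35
position: [0.5692, 0.3222, 0.369]
ee_rot: [0.001, 0.999, 0.035, -0.001]
wrist_force: [0.2, 0.9, -0.4]
opening: 0.0429
time: 6.85
position: [0.5844, 0.1144, 0.3693]
ee_rot: [0.001, 0.999, 0.034, 0.0]
wrist_force: [0.2, -0.6, 0.5]
opening: 0.043
[(np.int32(793), [316.2, 101.7], [299, 83, 45, 46]), (np.int32(106), [553.9, 356.3], [548, 347, 13, 17])]
[(np.int32(45), [359.7, 16.2], [357, 13, 7, 8]), (np.int32(46), [388.7, 16.3], [386, 13, 7, 8]), (np.int32(43), [417.8, 16.0], [415, 13, 7, 8]), (np.int32(40), [345.4, 33.2], [343, 30, 6, 8]), (np.int32(40), [374.4, 33.2], [372, 30, 6, 8]), (np.int32(41), [403.4, 33.5], [400, 30, 7, 8]), (np.int32(131), [448.1, 123.7], [442, 118, 13, 13]), (np.int32(3730), [558.0, 186.8], [508, 158, 102, 58]), (np.int32(232), [560.5, 185.9], [547, 181, 27, 11])]
[0.58526386 0.11198325 0.36915755]
```

View pics/w4.png

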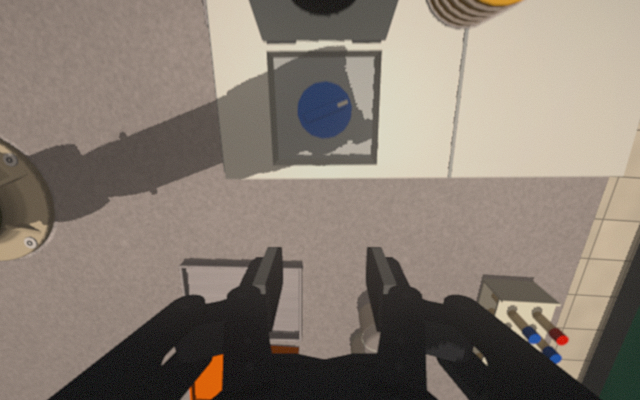

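The wrist view shows the cap disc centred near (324.5,110), with the wing slanting up to the right through about (343,103). I'll take an enlarged crop for the wing line.

Run:
```python
from h import *
c=dict(np.load("w4.npz"))
hsv=cv2.cvtColor(c["color"],cv2.COLOR_RGB2HSV)
m=cv2.inRange(hsv,(100,70,20),(130,255,255)); m[:,400:]=0;m[:,:270]=0;m[170:]=0;m[:50]=0
cs=max(cv2.findContours(m,0,1)[0],key=cv2.contourArea); ce,r=cv2.minEnclosingCircle(cs); print(ce,r,cast(c,ce,.126),r)
print(np.linalg.norm(cast(c,[ce],.126)-cast(c,[(ce[0]+r,ce[1])],.126)))
im=c["color"][75:145,285:365]; g=im.astype(float); g=np.clip((g-g.min())*2.2,0,255).astype(np.uint8)
cv2.imwrite("pics/w4c.png",cv2.resize(g,None,fx=8,fy=8,interpolation=cv2.INTER_CUBIC)[:,:,::-1])
```

```text
(324.0, 109.5) 27.986703872680664 [[0.57974214 0.18608386 0.126     ]] 27.986703872680664
0.03375929221992793
```

View pics/w4c.png

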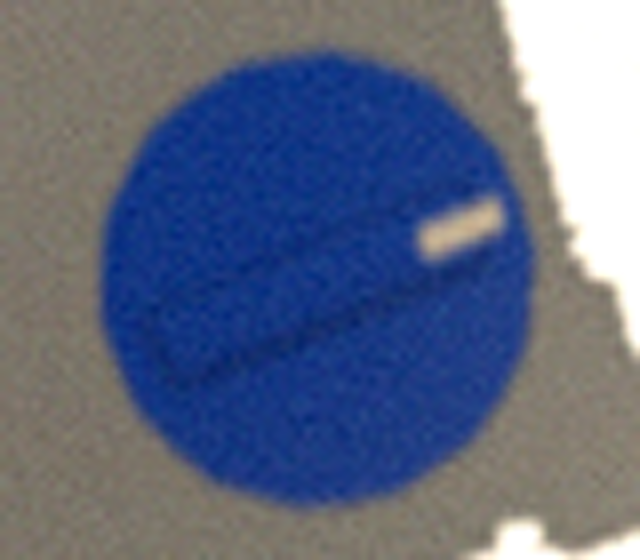

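The crop shows the wing outline: lower edge from (183,385) to (490,262), upper edge from (155,310) to (480,195).

Run:
```python
from h import *
c=dict(np.load("w4.npz"))
f=lambda u:cast(c,np.array(u)/8+[285,75],.147)
for e in ([(183,385),(490,262)],[(155,310),(480,195)],[(425,245),(500,213)]):
    a=f(e); d=a[1]-a[0]; print(a.round(4).tolist(),np.degrees(np.arctan2(d[1],d[0])))
x=f([(183,385),(490,262),(155,310),(500,190)]); print("centre",x.mean(0))
for yaw in(-67,): plan([.580,.186,.25],yaw)
```

```text
[[0.5621, 0.1701, 0.147], [0.6049, 0.19, 0.147]] 24.918060424901757
[[0.5576, 0.1802, 0.147], [0.6027, 0.1989, 0.147]] 22.47208174370539
[[0.5955, 0.1916, 0.147], [0.6057, 0.1967, 0.147]] 26.06136519444435
centre [0.58251217 0.18500666 0.147     ]
t 6.95 turn [ 0.1 -0.1 70.5] shift mm [-70.2 -24.1 119.2]
```

```bash
python3 -m creep '[[0,0,0,0,0,8,0],[0,0,0,0,0,8,0],[0,0,0,0,0,8,0],[0,0,0,0,0,8,0],[0,0,0,0,0,8,0]]'
python3 -m creep '[[0,0,0,0,0,8,0],[0,0,0,0,0,8,0],[0,0,0,0,0,8,0],[0,0,0,0,0,7.5,0],[0,0,0,0,0,0,0]]'
python3 -c "
from h import *
plan([.581,.186,.25],-68);print(pose()[2]['q'])"
```

```text
time: 7.45
position: [0.5837, 0.1196, 0.3691]
ee_rot: [-0.0, 0.951, -0.31, -0.0]
wrist_force: [-0.4, -0.2, 0.6]
opening: 0.0429
time: 7.95
position: [0.5837, 0.1196, 0.3692]
ee_rot: [-0.0, 0.832, -0.555, -0.0]
wrist_force: [0.4, -0.3, -0.3]
opening: 0.0428
t 7.95 turn [-0.   0.   0.5] shift mm [-62.6 -22.4 119.2]
[ 0.09327436  0.34203382 -0.50227461  1.15894748  0.1629063   1.6786568
 -1.54400967]
```

```bash
python3 -m creep '[[-0.031,-0.011,0.02,0,0,0,0],[-0.0316,-0.0114,0.02,0,0,0,0],[0,0,0.04,0,0,0,0],[0,0,0.039,0,0,0,0],[0,0,0,0,0,0,0]]'
python3 -m creep '[[0,0,0.04,0,0,0,0],[0,0,0.035,0,0,0,0],[0,0,0.02,0,0,0,0],[0,0,0,0,0,0,0],[0,0,0,0,0,0,0]]'
python3 -c "
from h import *
plan([.581,.186,.13],-68)"
```

```text
time: 8.45
position: [0.5778, 0.1843, 0.2442]
ee_rot: [0.004, 0.833, -0.553, -0.003]
wrist_force: [-0.3, -0.7, -0.4]
opening: 0.043
time: 8.95
position: [0.5817, 0.1856, 0.1573]
ee_rot: [-0.001, 0.832, -0.554, 0.001]
wrist_force: [0.4, 1.2, 0.7]
opening: 0.0425
t 8.95 turn [-0.1  0.   0.7] shift mm [-0.7  0.5 27.3]
```

```bash
python3 -m creep '[[0,0,0.014,0,0,0.3,0],[0,0,0.013,0,0,0,0],[0,0,0,0,0,0,0],[0,0,0,0,0,0,-1],[0,0,0,0,0,0,-1]]' 40
python3 -m creep '[[0,0,0,0,0,0,-1],[0,0,0,0,0,0,-1],[0,0,0,0,0,0,-1],[0,0,0,0,0,0,-1]]' 40
python3 -c "
from h import *
plan([.581,.186,.13],-68); print(pose()[2]['moment'])"
```

```text
time: 9.45
position: [0.5809, 0.1854, 0.1285]
ee_rot: [-0.0, 0.831, -0.557, 0.0]
wrist_force: [0.6, 0.5, -0.1]
opening: 0.0145
time: 9.85
position: [0.581, 0.1854, 0.1286]
ee_rot: [-0.0, 0.831, -0.557, 0.0]
wrist_force: [-0.3, -0.4, 3.8]
opening: 0.0108
t 9.85 turn [-0.1  0.   0.3] shift mm [-0.5 -0.2 -1.4]
[ 0.05597601  0.14885005 -0.02732629]
```

```bash
python3 -m creep '[[0,0,0,0,0,-5,-1],[0,0,0,0,0,-5,-1],[0,0,0,0,0,-5,-1],[0,0,0,0,0,-5,-1],[0,0,0,0,0,0,-1]]'
python3 -c "
from h import *
plan([.581,.186,.13],-9.3); print(pose()[2]['moment'])"
python3 -m creep '[[0,0,0,0,0,-5,-1],[0,0,0,0,0,-5,-1],[0,0,0,0,0,-5,-1],[0,0,0,0,0,-5,-1],[0,0,0,0,0,-5,-1]]'
python3 -m creep '[[0,0,0,0,0,-5,-1],[0,0,0,0,0,-5,-1],[0,0,0,0,0,-3,-1],[0,0,0,0,0,0,-1]]'
python3 -c "
from h import *
plan([.581,.186,.13],-9.3); print(pose()[2]['moment'])
c=manip.capture('wrist'); cv2.imwrite('pics/w5.png',c['color'][:,:,::-1])"
```

```text
time: 10.35
position: [0.5811, 0.1855, 0.1286]
ee_rot: [-0.001, 0.915, -0.404, 0.0]
wrist_force: [-0.1, 0.8, 4.7]
opening: 0.0108
t 10.35 turn [ -0.1  -0.  -38.3] shift mm [-0.1 -0.4 -1.4]
[0.16965582 0.07592644 0.07880236]
time: 10.85
position: [0.5809, 0.1857, 0.1286]
ee_rot: [-0.0, 0.981, -0.196, 0.0]
wrist_force: [-0.1, 2.3, 5.1]
opening: 0.011
time: 11.25
position: [0.5809, 0.1859, 0.1286]
ee_rot: [-0.001, 0.996, -0.085, 0.0]
wrist_force: [-0.9, 1.2, 5.3]
opening: 0.0111
t 11.25 turn [-0.1 -0.  -0.4] shift mm [ 0.1 -0.2 -1.4]
[0.32812432 0.21975605 0.06093544]
```

View pics/w5.png

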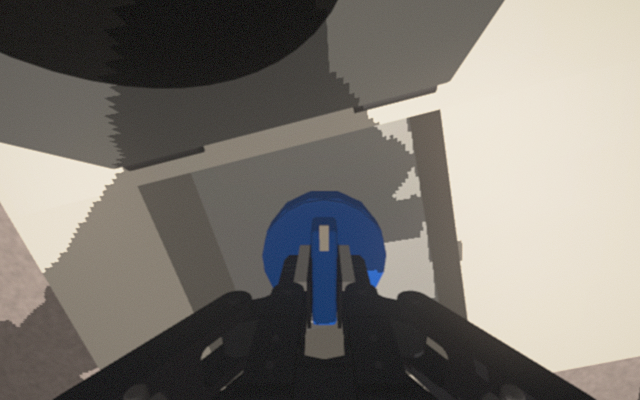

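The wing is squarely between the pads. The hinge line slopes about 13.6° in the picture, so the cap stands at about 76° (1.33 rad), inside its free range. Lifting now.

```bash
python3 -m creep '[[0,0,-0.004,0,0,0,-1],[0,0,-0.005,0,0,0,-1],[0,0,-0.006,0,0,0,-1],[0,0,0,0,0,0,-1]]' 60
python3 -m creep '[[0,0,-0.015,0,0,0,-1],[0,0,-0.02,0,0,0,-1],[0,0,-0.03,0,0,0,-1],[0,0,-0.03,0,0,0,-1],[0,0,0,0,0,0,-1]]'
python3 -c "
from h import *
t=np.radians(2.2); y=.018
p=[.451-np.sin(t)*y,-.1726+np.cos(t)*y,.15]; print(p)
plan(p,-9.3)
c=manip.capture('scene'); cv2.imwrite('pics/s6.png',cv2.resize(c['color'][20:260,280:600],None,fx=2,fy=2)[:,:,::-1])"
```

```text
time: 11.7
position: [0.5812, 0.1848, 0.144]
ee_rot: [0.0, 0.996, -0.085, 0.001]
wrist_force: [0.3, -0.1, -1.0]
opening: 0.0102
time: 12.2
position: [0.5826, 0.1858, 0.244]
ee_rot: [-0.001, 0.996, -0.085, 0.004]
wrist_force: [-0.2, -0.6, -0.8]
opening: 0.0106
[np.float64(0.45030901943642465), np.float64(-0.15461326750460883), 0.15]
t 12.2 turn [-0.2 -0.4 -0.5] shift mm [-75.5 357.3  94. ]
```

View pics/s6.png

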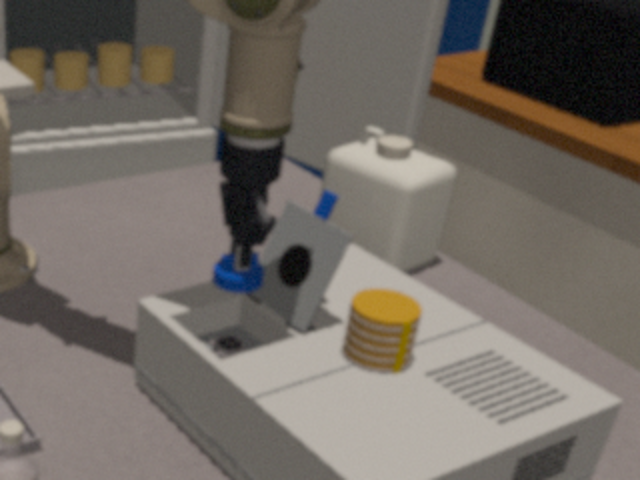

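The cap is off and hanging level (crop 238,272), and the flap is still open. Carrying it to the tray.

```bash
python3 -m creep '[[-0.005,0.022,0,0,0,0,-1],[-0.0075,0.036,0,0,0,0,-1],[-0.0075,0.036,0,0,0,0,-1],[-0.0075,0.036,0,0,0,0,-1],[-0.0075,0.036,0,0,0,0,-1]]'
python3 -m creep '[[-0.0075,0.036,0,0,0,0,-1],[-0.0075,0.036,0,0,0,0,-1],[-0.0075,0.036,0,0,0,0,-1],[-0.0075,0.036,0,0,0,0,-1],[-0.006,0.03,0,0,0,0,-1]]'
python3 -m creep '[[-0.004,0.016,0,0,0,0,-1],[0,0,0.03,0,0,0,-1],[0,0,0.04,0,0,0,-1],[0,0,0.03,0,0,0,-1],[0,0,0,0,0,0,-1]]'
python3 -c "
from h import *
plan([.4503,-.1546,.0266],-9.3)
c=manip.capture('top'); np.savez('t7.npz',**c); cv2.imwrite('pics/t7.png',cv2.resize(c['color'][170:290,300:480],None,fx=4,fy=4,interpolation=cv2.INTER_CUBIC)[:,:,::-1])"
```

```text
time: 12.75
position: [0.517, 0.0256, 0.2374]
ee_rot: [0.0, 0.996, -0.085, -0.001]
wrist_force: [1.1, -0.2, -0.4]
opening: 0.0104
time: 13.25
position: [0.4517, -0.1404, 0.2376]
ee_rot: [0.0, 0.996, -0.086, -0.001]
wrist_force: [1.3, -0.5, -0.5]
opening: 0.011
time: 13.75
position: [0.4432, -0.1525, 0.1339]
ee_rot: [-0.001, 0.996, -0.085, -0.004]
wrist_force: [0.3, 0.5, -1.3]
opening: 0.0109
t 13.75 turn [-0.1  0.5 -0.4] shift mm [  7.3   0.9 107.3]
```

View pics/t7.png

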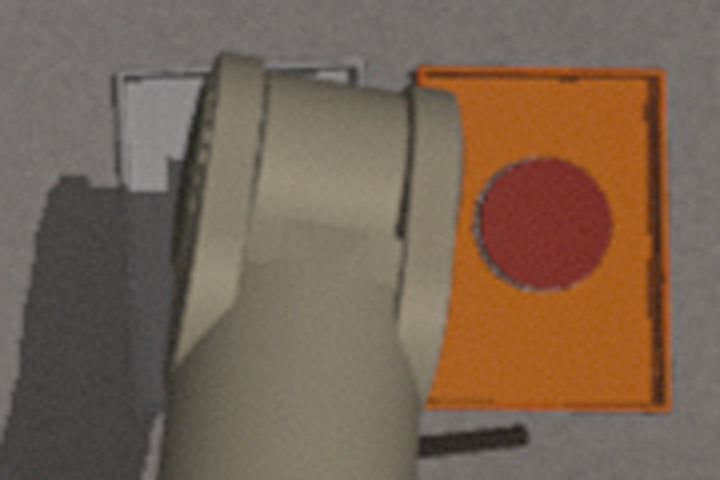

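The arm hides the tray from above, which was to be expected. I'll lower on the measured position and feel for the floor.

```bash
python3 -m creep '[[0.007,0.001,0,0,0.4,0,-1],[0,0,0.035,0,0,0,-1],[0,0,0.035,0,0,0,-1],[0,0,0.02,0,0,0,-1],[0,0,0.007,0,0,0,-1]]'
python3 -m creep '[[0,0,0,0,0,0,-1],[0,0,0,0,0,0,-1]]'
python3 -c "
from h import *
plan([.4503,-.1546,.0266],-9.3)"
python3 -m creep '[[0,0,0.004,0,0,0,-1],[0,0,0.002,0,0,0,-1],[0,0,0,0,0,0,-1]]'
python3 -c "
from h import *
plan([.4503,-.1546,.0266],-9.3)"
```

```text
time: 14.3
position: [0.4546, -0.1556, 0.0408]
ee_rot: [0.0, 0.996, -0.085, 0.003]
wrist_force: [0.3, -1.0, -0.7]
opening: 0.0109
time: 14.5
position: [0.4558, -0.1558, 0.0428]
ee_rot: [0.001, 0.996, -0.085, 0.005]
wrist_force: [-0.6, 1.1, -0.5]
opening: 0.0105
t 14.5 turn [ 0.  -0.6 -0.4] shift mm [-5.6 -0.3 16.2]
time: 14.8
position: [0.4543, -0.1555, 0.0352]
ee_rot: [0.0, 0.996, -0.085, 0.004]
wrist_force: [-0.4, 0.4, -0.8]
opening: 0.0106
t 14.8 turn [ 0.  -0.4 -0.4] shift mm [-4.1 -0.2  8.6]
```

```bash
python3 -m creep '[[0,0,0.002,0,0,0,-1],[0,0,0.002,0,0,0,-1],[0,0,0.001,0,0,0,-1],[0,0,0,0,0,0,-1]]'
python3 -m creep '[[0,0,0.001,0,0,0,-1],[0,0,0.001,0,0,0,-1],[0,0,0,0,0,0,-1]]'
python3 -m creep '[[0,0,0.001,0,0,0,-1],[0,0,0,0,0,0,-1]]'
```

```text
time: 15.2
position: [0.4541, -0.1553, 0.0298]
ee_rot: [0.0, 0.996, -0.085, 0.003]
wrist_force: [-0.0, -0.9, -1.6]
opening: 0.0101
time: 15.5
position: [0.4542, -0.1553, 0.0279]
ee_rot: [0.0, 0.996, -0.085, 0.003]
wrist_force: [0.2, -0.9, -0.8]
opening: 0.0109
time: 15.7
position: [0.4542, -0.1554, 0.0269]
ee_rot: [0.0, 0.996, -0.085, 0.003]
wrist_force: [0.1, -0.0, -0.9]
opening: 0.0106
```

```bash
python3 -m creep '[[0,0,0.001,0,0,0,-1],[0,0,0,0,0,0,-1]]'
python3 -m creep '[[0,0,0.0007,0,0,0,-1],[0,0,0,0,0,0,-1]]'
```

```text
time: 15.9
position: [0.4542, -0.1554, 0.0259]
ee_rot: [0.0, 0.996, -0.085, 0.003]
wrist_force: [0.9, 0.4, -1.2]
opening: 0.0106
time: 16.1
position: [0.4543, -0.1554, 0.0253]
ee_rot: [0.0, 0.996, -0.085, 0.003]
wrist_force: [0.9, 0.5, -1.1]
opening: 0.0107
```

```bash
for i in 1; do
python3 -m creep '[[0,0,0.0007,0,0,0,-1],[0,0,0,0,0,0,-1]]' | grep -E "pos|force"
done
python3 -m creep '[[0,0,0.0007,0,0,0,-1],[0,0,0,0,0,0,-1]]'| grep -E "pos|force"
python3 -m creep '[[0,0,0.0007,0,0,0,-1],[0,0,0,0,0,0,-1]]'| grep -E "pos|force"
```

```text
position: [0.4544, -0.1554, 0.0247]
wrist_force: [-0.8, -0.5, 0.9]
position: [0.4546, -0.1554, 0.0246]
wrist_force: [-2.7, 1.0, 9.8]
position: [0.4546, -0.1555, 0.0246]
wrist_force: [-6.6, 2.3, 20.2]
```

Floor contact is at TCP z of about 0.0247. I'll ease off about 1 mm, release gently and rise.

```bash
python3 -m creep '[[0,0,-0.0012,0,0,0,-1],[0,0,0,0,0,0,-1],[0,0,0,0,0,0,-0.6],[0,0,0,0,0,0,-0.4],[0,0,0,0,0,0,-0.2]]' 20
python3 -m creep '[[0,0,0,0,0,0,-0.1],[0,0,0,0,0,0,-0.1],[0,0,0,0,0,0,-0.1],[0,0,-0.01,0,0,0,-0.1],[0,0,-0.03,0,0,0,-0.1]]'
python3 -m creep '[[0,0,-0.045,0,0,0,-0.1],[0,0,-0.045,0,0,0,-0.1],[0,0,-0.045,0,0,0,-0.1],[0,-0.045,0,0,0,0,-0.1],[0,-0.045,0,0,0,0,-0.1]]'
python3 -m creep '[[0,-0.045,0,0,0,0,-0.1],[0,-0.045,0,0,0,0,-0.1],[0,-0.02,0,0,0,0,-0.1],[0,0,0,0,0,0,-0.1],[0,0,0,0,0,0,-0.1]]'
python3 - <<'E'
from h import *
t=manip.capture("top"); s=manip.capture("scene")
m=blue(t); m[:,:300]=0;m[:,:]=m; b=[x for x in blobs(m>0,100) if 320<x[1][0]<400 and 180<x[1][1]<275]; print(b)
if b: print(cast(t,b[0][1],.024),cast(t,b[0][1],.03))
a=t["color"][130:290,130:410]; d=s["color"][100:320,140:500]
a=cv2.resize(a,None,fx=2.5,fy=2.5)[:, :700]; d=cv2.resize(d[:,:],None,fx=1.1,fy=0.9)
o=np.zeros((600,710,3),np.uint8); o[:400,:700]=a; dd=cv2.resize(s["color"][140:280,200:520],(457,200)); o[400:600,:457]=dd
cv2.imwrite("pics/f8.png",o[:,:,::-1])
E
```

```text
time: 17.2
position: [0.4542, -0.1554, 0.0242]
ee_rot: [0.0, 0.996, -0.085, 0.003]
wrist_force: [-0.0, 0.4, -0.1]
opening: 0.034
time: 17.7
position: [0.4521, -0.1547, 0.0632]
ee_rot: [-0.001, 0.996, -0.084, 0.001]
wrist_force: [0.5, -0.6, -0.2]
opening: 0.0382
time: 18.2
position: [0.4693, -0.0666, 0.202]
ee_rot: [0.001, 0.996, -0.086, 0.006]
wrist_force: [0.5, 0.4, -0.5]
opening: 0.0385
time: 18.7
position: [0.4867, 0.0418, 0.1998]
ee_rot: [0.0, 0.996, -0.084, 0.004]
wrist_force: [0.2, -1.4, -0.2]
opening: 0.0383
[(np.int32(456), [355.1, 226.8], [343, 215, 25, 25])]
[[ 0.45520228 -0.15619716  0.024     ]] [[ 0.45492616 -0.15569172  0.03      ]]
```

View pics/f8.png

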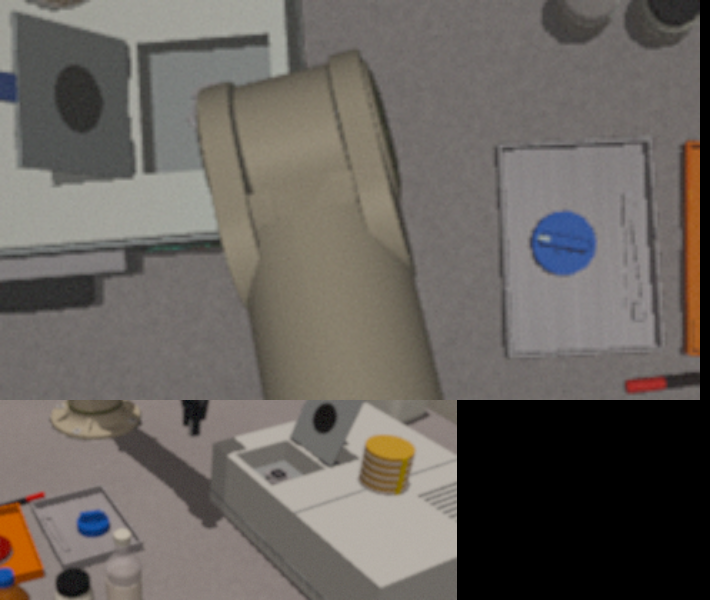

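The cap stands upright in the steel tray at mosaic pixel (563,243), wing on top and clear of the forceps. The flap is open and the arm is free.

```bash
python3 -c "
from plant import manip
print(manip.read_state()['wrist_force'], manip.job_done())"
```

```text
the job is handed in; nothing more can be done
[-0.67938961 -0.84998597 -0.40718002] None
```

The cap is off the filler and standing upright on the steel tray's floor, with the flap left open. I handed the job in at about 19 s; the hand-in reports no verdict.

- **Flap:** I pinched the blue tab and swung it through an arc of about 112° before letting go. In the last pictures it is still well open.
- **Cap:** I turned it anticlockwise to about 76° (1.33 rad) from the steriliser's x, lifted it straight off and carried it level. I lowered it until the floor was felt, eased off and released.
- **Last checks:** The top camera puts the cap about 5 mm from the tray's centre along x and 16 mm along y, on the side away from the forceps. It stands upright with its wing on top. The dishes, bottles, jar, forceps and marker looked unmoved where the pictures showed them, and the arm was clear with no contact force.

Four measurements disagreed with what I expected:
- The wing's starting angle measured about 0.33 rad, just above the stated 0.3 maximum. I gripped it at about 0.31.
- My first tab grip landed 6 mm nearer the tip than planned, because a move was cut short. It held.
- Floor contact came about 2 mm lower than I had computed, and the push at contact reached about 20 N.
- The tray's sides measured 215 x 156 mm against the stated 220 x 160 mm, because the corners I picked lay slightly inside the rim.

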